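# Pack the seasoning caddy

## Task

Gather the seasonings into the wooden caddy: stand the two small green-lidded spice jars on its two green discs (either jar on either disc), the salt shaker on the white disc and the wooden pepper mill on the brown disc, each upright and well centred on its disc. Set each one down rather than dropping it in, and leave the brown-lidded spice jar standing where it is.

Things in the scene. Friction and masses are not known exactly. Their poses are not given: they have to be found in the camera images.
- caddy: Square open wooden caddy of light wood with brass corners, fixed to the worktop, 184 x 184 mm, 30 mm tall, walls, cross divider and floor 6 mm thick: a 2 x 2 grid of square compartments 83 mm inside, centred 44.5 mm from the caddy's centre along its x and y, each with a coloured disc on its floor. Origin: centre of its underside, z up; x and y along its sides, yaw varies.
- disc_green_1: Green disc, 60 mm diameter, 3 mm thick, fixed flat on the floor of one compartment of the caddy, at the compartment's centre; which compartment varies. Origin: centre of its underside, 6 mm above the worktop; a thing standing on it has its foot 3 mm above this origin (9 mm above the worktop).
- disc_green_2: The other green disc, the same: 60 mm diameter, 3 mm thick, fixed flat on the floor of one compartment of the caddy, at the compartment's centre; which compartment varies. Origin: centre of its underside, 6 mm above the worktop; a thing standing on it has its foot 3 mm above this origin (9 mm above the worktop).
- disc_white: White disc, 60 mm diameter, 3 mm thick, fixed flat on the floor of one compartment of the caddy, at the compartment's centre; which compartment varies. Origin: centre of its underside, 6 mm above the worktop; a thing standing on it has its foot 3 mm above this origin (9 mm above the worktop).
- disc_brown: Brown disc, 60 mm diameter, 3 mm thick, fixed flat on the floor of one compartment of the caddy, at the compartment's centre; which compartment varies. Origin: centre of its underside, 6 mm above the worktop; a thing standing on it has its foot 3 mm above this origin (9 mm above the worktop).
- green_jar_1: Upright small glass spice jar with a green screw lid (green over the whole top and side), 46 mm diameter, 106 mm tall, 0.11 kg (the contents vary by some tens of per cent); straight body up to z = 85 mm, lid above. Origin: centre of its underside, z up. One of two; its label is mostly green.
- green_jar_2: Upright small glass spice jar with a green screw lid (green over the whole top and side), 46 mm diameter, 106 mm tall, 0.11 kg (the contents vary by some tens of per cent); straight body up to z = 85 mm, lid above. Origin: centre of its underside, z up. One of two; its label is mostly brown and cream.
- salt: Upright glass salt shaker with a domed grey-white top with holes, 44 mm diameter, 90 mm tall, 0.1 kg; full width to about z = 70 mm, dome of 34 mm above. Its slightly uneven foot lets it lean by up to 0.04 rad. Origin: centre of its underside, z up.
- mill: Upright turned wooden pepper mill, 58 mm diameter at the foot, 170 mm tall, 0.18 kg; round body to z = 122 mm, a round head of 49 mm diameter from 123 to 159 mm and a 12 mm metal knob on top; the head does not turn. The head is a good grip: taken lower down, a gripper's body may meet its top. Its slightly uneven foot lets it lean by up to 0.03 rad. Origin: centre of its underside, z up.
- dark_jar: The look-alike to be left alone: upright spice jar like the green-lidded ones but with a brown lid: black-brown round the side, tan-brown on top with a small green sticker in the middle; 44 mm diameter, 105 mm tall, loose. Origin: centre of its underside, z up.
Mind the look-alikes: they are no part of the job. Of the things that look like the salt, take the one that is farthest to the robot's right at the start. Leave any red look-alike of the green_jar_1 alone.

How it is judged:
By the outcome, as a careful person would: the job done as asked, in the order asked, and still so for the second after the job is handed in, with the robot touching nothing.
It also fails if it takes over 125 s, if anything falls off the work surface, if the arm or the gripper's body presses on something with over 40 N, if the wrist force passes 120 N, or if a joint passes its speed limit or range.

## Robot

A 6-joint arm with a two-finger parallel gripper is mounted at the origin on a cart in front of the work surface, level with it; the furniture and walls round the work are solid. World frame = base frame: x ahead of the robot, y to its left, z up, the work surface at z = 0. Lengths are in m, angles in rad, forces in N, time in s.
With the tool pointing down it reaches from about 0.3 to 0.875 m from the base axis. Payload 6.4 kg.
Tool frame: the origin (TCP) lies midway between the tips of the shut fingers; the grasp point (between the pads) lies 19 mm behind it; z points along the fingers, y is the line along which they close (so a half turn about z gives the same grasp; the last joint's range is limited). The gripper opens to 85 mm and grips with 20 to 120 N. Pads are 22 mm wide; open, the fingers measure 114 mm over their backs; the gripper's body (76 mm by 85 mm) begins 54 mm behind the grasp point. The pads swing forward as they close: fully open they stand 13 mm farther back than shut.
Start: joints at [-1.352, 0.181, 1.607, -0, 1.354, -0.206], TCP at [0.237, -0.524, 0.231] pointing down, gripper open.
Joint ranges: [-2.99, 2.99], [-0.89, 2.07], [0.3, 2.58], [-1.14, 4.28], [0, 2.63], [-3.12, 3.12]. Speed limits (rad/s): [2.57, 2.57, 3.01, 3.14, 3.14, 3.14].

## Interface

Orientations are given as a unit quaternion [w, x, y, z].
In Python, from bench import ctrl gives the robot as it stands.
- The arm moves only by the tool drive_tool, never from a script. Its argument "plan" is a list that holds one entry, the list of rows, each a list of 4 numbers: the shift along the tool's x, y, z scaled (see below), then the turn about the tool's z scaled (see below). In form: [[[x, y, z, roll], ...]]. A call has 1 to 12 rows; each row is the pose to reach, as a shift and turn from the pose commanded when the call began, along the tool's axes at that moment, turning the shorter way round; what a row does not reach only later rows make up. The controller multiplies each number of a shift by 400 mm and each number of a turn by 180 degrees. A row lasts 1/12 s, in which the tool goes at most 41.7 mm and 7.16 degrees, less where a joint would pass 70% of its speed; a pose out of reach is approached as far as the arm can. A call with a number of a shift or a turn outside -1 to 1 is refused whole. A call with a gripper value outside its range is refused whole. "jaw" is the closure, from 0 (fully open) to 1 (shut), set as the call begins (left out, the last holds). The fingers move at their own pace and stop on an object; the grip force is fixed at half the most. Time passes only in rows, so rows that repeat a pose let the fingers close. It gives the time, the measured TCP pose, the force, the opening and the grip force at its end, in the units of the state.
- ctrl.get_obs(): the state, without advancing time (a new reading comes with each control period).
- ctrl.camera(name): name is "side" or "top" or "wrist"; returns (picture, depth): 480x640x3 uint8, red, green, blue; 480x640 float32, m along the optical axis (not along the pixel's ray), 0 where there is no reading.
- ctrl.camera_info(name): a dict with "camera_matrix" (3x3 intrinsics, pixels), "R" (3x3) and "t" (3): a world point X has camera coordinates R X + t; the wrist camera has in their place "T_tool_cam" (4x4, takes a point from camera to tool coordinates, whose origin is the TCP and whose axes are the flange's). Camera axes: x right, y down, z forward; pixel columns grow to the right and rows downward; lengths in m; the calibration is good to about 2 mm. A picture is of the moment at which its call begins: read the wrist's pose just before it. camera_info takes no time and is no camera call.
- ctrl.hand_in(): hands the job in; it is judged then, once.
The state is a dict: "time_s": time; "q": joint angles; "dq": joint speeds; "joint_efforts": joint torques, N m; "eef_pos": TCP position; "eef_rot": TCP orientation; "wrist_force": force on the tool from outside, world axes, zero at the start; "torque": the same for the moment, N m; "opening": opening from 0.0 (shut) to 1.0 (fully open); "grasp_force": force on a finger pad.
Only numpy, scipy, OpenCV 4.12 (cv2) and the standard library are available. Lean on these libraries where they do the work, as an engineer would, in place of code of your own. Each camera call takes 0.05 s, during which the arm holds its last target. There are 200 camera calls.

## Working session

There is one attempt and no reset: what is moved stays moved. The work goes in short steps, Python scripts to look and compute and a tool call to move; the robot and the scene stay as the last step left them, time stands still between calls to the robot, and variables do not carry over. Pictures are saved under pics/ and viewed, at most 14 in all, crops included, and the job is handed in when it is done.

Besides the shell and the picture viewer there is one more tool, called after ">>>" in YAML: its name, and indented under it one key for each argument. drive_tool: Moves the arm, as the interface text tells. Its arguments: {"type":"object","properties":{"plan":{"type":"array"},"jaw":{"type":"number"}},"required":["plan"]}

```bash
mkdir -p pics; ls; cat > h.py <<'E'
import numpy as np, cv2
from bench import ctrl
def snap(n,f):
    o=ctrl.get_obs(); p,d=ctrl.camera(n); np.savez('/tmp/%s.npz'%n,p=p,d=d,pos=o['eef_pos'],rot=o['eef_rot'])
    cv2.imwrite('pics/'+f,p[:,:,::-1]); return p,d
def world(n,d):
    i=ctrl.camera_info(n); K=np.array(i['camera_matrix']); R=np.array(i['R']);t=np.array(i['t'])
    v,u=np.mgrid[:480,:640]; c=np.stack([(u-K[0,2])/K[0,0]*d,(v-K[1,2])/K[1,1]*d,d],-1)
    return (c-t)@R
E
python3 - <<'E'
from h import *
for n in('top','side'):
    p,d=snap(n,n+'0.png'); i=ctrl.camera_info(n); print(n,-np.array(i['R']).T@i['t'])
print(ctrl.get_obs())
E
```

```text
pics
top [ 0.4114555  -0.09070325  0.87432202]
side [ 0.41480756 -0.8031142   0.62107497]
{'time_s': 0.1, 'q': array([-1.35230804e+00,  1.81500217e-01,  1.60787001e+00,  1.94666994e-05,
        1.35376599e+00, -2.06318408e-01]), 'dq': array([-0.00010809, -0.00119346, -0.00176355, -0.00067251, -0.00018799,
        0.00068225]), 'joint_efforts': array([ 8.40971393e-05, -4.45882380e+01, -3.52237594e+01, -2.45848341e-04,
        4.19527831e-03, -1.60385974e-05]), 'eef_pos': array([ 0.23689149, -0.52342091,  0.23047377]), 'eef_rot': array([-7.71824078e-04,  9.77527241e-01,  2.10807727e-01,  4.80701029e-06]), 'wrist_force': array([-0.54274971,  0.05866477, -0.2841987 ]), 'torque': array([-0.05567324,  0.02677782,  0.00384032]), 'grasp_force': 0.0, 'opening': 0.9996713606584412}
```

View pics/top0.png

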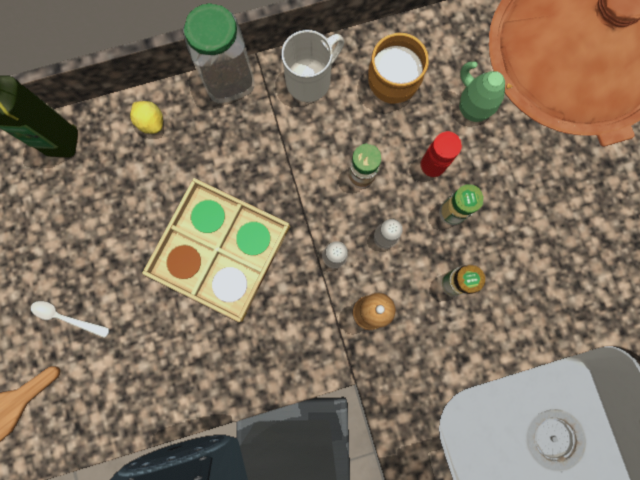

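View pics/side0.png

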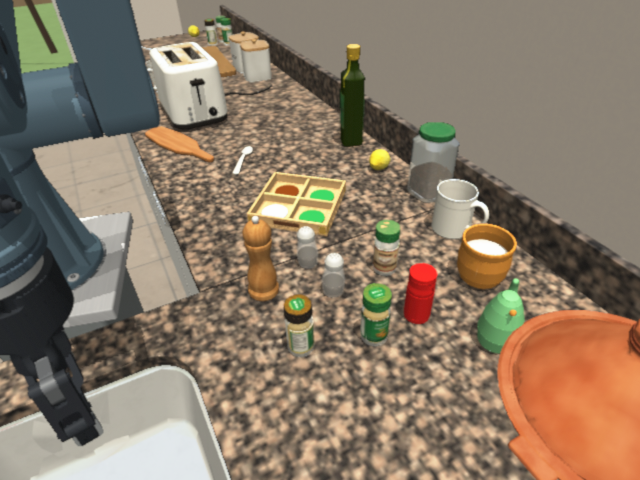

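Top view: the robot is at the bottom, and image right is the robot's right.

| Item | Top-view pixels | Choice |
|---|---|---|
| Salt-like | (337,253), (389,232) | Take (389,232), the one farther right |
| Green lids | (367,158), (467,198) | Take both |
| Look-alikes | red (445,145), dark jar with sticker (469,278) | Leave |
| Mill | (376,312) | Take |
| Discs | green (208,216) and (253,238), white (229,284), brown (184,262) | Targets |

```bash
python3 - <<'E'
from h import *
z=np.load('/tmp/top.npz'); p,d=z['p'],z['d']; W=world('top',d)
v,u=np.mgrid[:480,:640]
for n,(a,b),zl in [('g1',(367,158),.1),('g2',(467,198),.1),('red',(446,145),.1),('dark',(469,278),.1),('saltR',(389,232),.075),('saltL',(337,253),.075),('mill',(376,312),.125)]:
    m=(np.hypot(u-a,v-b)<28)&(W[...,2]>zl)&(d>0); P=W[m]
    c,r=cv2.minEnclosingCircle(P[:,:2].astype(np.float32)*1000)
    m2=(np.hypot(u-a,v-b)<45)&(W[...,2]>.015)&(W[...,2]<.3)
    print(n,m.sum(),'mean',P.mean(0).round(4),'circ',np.round(c,1),round(r,1),'zmax',P[:,2].max().round(4), 'low ext',W[m2][:,:2].min(0).round(3),W[m2][:,:2].max(0).round(3))
hsv=cv2.cvtColor(p,cv2.COLOR_RGB2HSV)
C=[]
for n,(a,b) in [('gA',(208,216)),('gB',(253,238)),('wh',(229,284)),('br',(184,262))]:
    ref=np.median(p[b-5:b+6,a-5:a+6].reshape(-1,3),0)
    m=((np.abs(p-ref).max(-1)<45)&(np.hypot(u-a,v-b)<24)).astype(np.uint8)
    _,l=cv2.connectedComponents(m); m=l==l[b,a]
    c,r=cv2.minEnclosingCircle(W[m][:,:2].astype(np.float32)*1000)
    print(n,m.sum(),W[m].mean(0).round(4),np.round(c,1),round(r,1)); C.append(W[m].mean(0))
C=np.array(C); print('sides',[np.linalg.norm(C[i]-C[i-1]).round(4) for i in range(4)],'centre',C.mean(0))
e=C[0]-C[1]; print('yaw',np.degrees(np.arctan2(e[1],e[0])))
e=C[1]-C[2]; print('yaw2',np.degrees(np.arctan2(e[1],e[0])))
print(W[400:402,500:502])
cv2.imwrite('pics/crop.png',cv2.resize(p[130:330,310:510,::-1],(600,600),interpolation=cv2.INTER_CUBIC))
i=ctrl.camera_info('wrist');print(i)
E
```

```text
g1 630 mean [ 0.6678 -0.1753  0.106 ] circ [ 668.6 -175.6] 22.7 zmax 0.1102 low ext [ 0.645 -0.197] [ 0.691 -0.152]
g2 659 mean [ 0.5972 -0.3309  0.1057] circ [ 598.1 -331.3] 23.0 zmax 0.1096 low ext [ 0.574 -0.353] [ 0.672 -0.294]
red 625 mean [ 0.6846 -0.3031  0.1058] circ [ 685.4 -303.2] 22.7 zmax 0.1104 low ext [ 0.614 -0.393] [ 0.788 -0.28 ]
dark 651 mean [ 0.4722 -0.3246  0.1056] circ [ 472.7 -325.4] 22.1 zmax 0.1101 low ext [ 0.45  -0.347] [ 0.495 -0.303]
saltR 353 mean [ 0.5557 -0.2114  0.0852] circ [ 557.1 -212.9] 17.2 zmax 0.093 low ext [ 0.534 -0.231] [ 0.573 -0.19 ]
saltL 360 mean [ 0.522  -0.1231  0.0852] circ [ 522.9 -123.5] 17.1 zmax 0.0927 low ext [ 0.503 -0.203] [ 0.566 -0.102]
mill 942 mean [ 0.4283 -0.1762  0.1534] circ [ 428.6 -177.9] 24.9 zmax 0.1729 low ext [ 0.401 -0.201] [ 0.453 -0.152]
gA 858 [0.6009 0.0951 0.0104] [515.8  13.5] 147.5
gB 870 [0.5594 0.0162 0.0125] [496.9 -27.5] 106.2
wh 980 [0.4816 0.0578 0.011 ] [452.3  -2.2] 97.5
br 907 [0.5219 0.1355 0.0122] [474.1  35.6] 141.0
sides [np.float64(0.0888), np.float64(0.0892), np.float64(0.0882), np.float64(0.0875)] centre [0.540957   0.07615344 0.01152288]
yaw 62.26286050682026
yaw2 -28.169291016959882
[[[ 0.2493809  -0.45099245 -0.17356183]
  [ 0.24838686 -0.4550828  -0.17962124]]

 [[ 0.24725736 -0.45126689 -0.17482968]
  [ 0.2470069  -0.45369216 -0.1760682 ]]]
{'camera_matrix': array([[380.97299899,   0.        , 315.54686517],
       [  0.        , 380.97299899, 244.61520733],
       [  0.        ,   0.        ,   1.        ]]), 'T_tool_cam': array([[-1.36986345e-04, -9.61871240e-01, -2.73502650e-01,
         7.10392363e-02],
       [ 9.99999982e-01, -9.59216816e-05, -1.63515913e-04,
        -5.14993272e-04],
       [ 1.31046420e-04, -2.73502667e-01,  9.61871236e-01,
        -1.42029597e-01],
       [ 0.00000000e+00,  0.00000000e+00,  0.00000000e+00,
         1.00000000e+00]])}
```

View pics/crop.png

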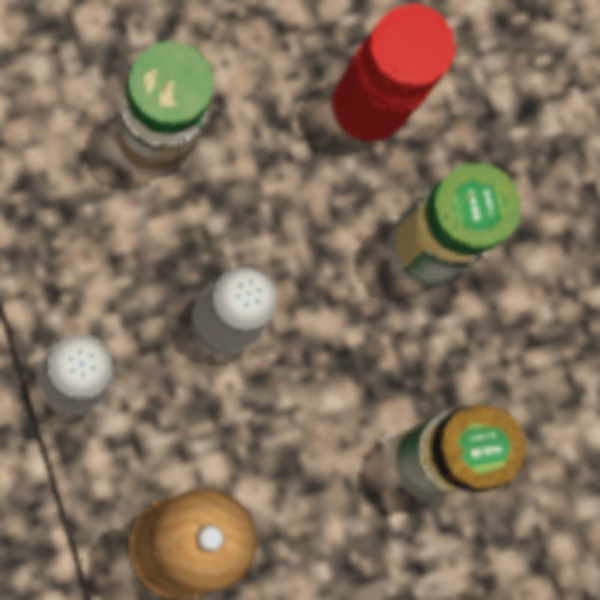

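The crop shows green lids at (170,85) and (475,207), which are the jars to take. The tan-topped jar at (483,447) with a green sticker is the dark jar, red is at (412,45), and the right-hand salt is at (245,297). Heights and radii match the spec. The tool's current yaw already lies near the caddy's diagonal, so I'll keep it.

```bash
cat > m.py <<'E'
import sys, numpy as np
from bench import ctrl
from scipy.spatial.transform import Rotation as R
o=ctrl.get_obs(); q=o['eef_rot']; r=R.from_quat([q[1],q[2],q[3],q[0]])
print('t',round(o['time_s'],2),o['eef_pos'].round(4),'tool x',r.as_matrix()[:,0].round(3),'open',round(o['opening'],3),'F',o['wrist_force'].round(1),round(o['grasp_force'],1))
for a in sys.argv[1:]:
    t=np.array(eval(a),float); print(a,(r.inv().apply(t-o['eef_pos'])/.4).round(4))
E
python3 m.py .598,-.331,.23 .598,-.331,.045
```

```text
t 0.1 [ 0.2369 -0.5234  0.2305] tool x [0.911 0.412 0.   ] open 1.0 F [-0.5  0.1 -0.3] 0.0
.598,-.331,.23 [ 1.0208 -0.0662  0.0016]
.598,-.331,.045 [ 1.0206 -0.0655  0.4641]
```

>>> drive_tool:
  plan:
    - [[1,-0.066,0,0],[1,-0.066,0,0],[1,-0.066,0,0],[1,-0.066,0,0],[1,-0.066,0,0],[1,-0.066,0,0],[1,-0.066,0,0],[1,-0.066,0,0],[1,-0.066,0,0],[1,-0.066,0,0],[1,-0.066,0,0],[1,-0.066,0,0]]
  jaw: 0

```text
time_s: 1.1
eef_pos: [0.5914, -0.3334, 0.2302]
eef_rot: [-0.001, 0.977, 0.212, -0.001]
wrist_force: [-0.5, 0.1, -0.8]
opening: 1.004
grasp_force: 0.0
```

```bash
cat > w.py <<'E'
# wrist look: world xyz centroid of points above zlo near given xy
import sys
from h import *
from scipy.spatial.transform import Rotation as R
def wpts(d,pos,q):
    i=ctrl.camera_info('wrist'); K=i['camera_matrix']; T=i['T_tool_cam']
    v,u=np.mgrid[:480,:640]; c=np.stack([(u-K[0,2])/K[0,0]*d,(v-K[1,2])/K[1,1]*d,d],-1)
    return (c@T[:3,:3].T+T[:3,3])@R.from_quat([q[1],q[2],q[3],q[0]]).as_matrix().T+pos
f=sys.argv[1]; p,d=snap('wrist',f); z=np.load('/tmp/wrist.npz'); W=wpts(d,z['pos'],z['rot'])
for a in sys.argv[2:]:
    x,y,lo,hi,rad=eval(a); m=(d>0)&(np.hypot(W[...,0]-x,W[...,1]-y)<rad)&(W[...,2]>lo)&(W[...,2]<hi)
    if m.sum()<20: print(a,'few',m.sum()); continue
    c,r=cv2.minEnclosingCircle(W[m][:,:2].astype(np.float32)*1000); vv,uu=np.nonzero(m)
    print(a,m.sum(),W[m].mean(0).round(4),np.round(c,1),round(r,1),'px',uu.mean().round(),vv.mean().round(),'col',p[m].mean(0).round())
E
python3 w.py wr1.png .598,-.331,.1,.115,.035 .6685,-.1755,.1,.115,.035; python3 m.py .598,-.331,.23 .598,-.331,.045
```

```text
.598,-.331,.1,.115,.035 2897 [ 0.5996 -0.3309  0.1048] [ 598.9 -330.9] 22.5 px 318.0 226.0 col [128. 175.  91.]
.6685,-.1755,.1,.115,.035 4141 [ 0.6682 -0.1772  0.105 ] [ 669.8 -175.5] 23.2 px 141.0 31.0 col [186. 230. 146.]
t 1.15 [ 0.5905 -0.3344  0.2304] tool x [ 0.911  0.413 -0.001] open 1.0 F [-0.6 -0.5 -0.1] 0.0
.598,-.331,.23 [0.0207 0.0001 0.0009]
.598,-.331,.045 [0.0212 0.0006 0.4634]
```

Wrist view agrees with the top camera to about 1–2 mm. Descending over jar 2.

>>> drive_tool:
  plan:
    - [[0.022,0,0.08,0],[0.022,0,0.16,0],[0.022,0,0.24,0],[0.022,0,0.3,0],[0.022,0,0.36,0],[0.022,0,0.41,0],[0.022,0,0.44,0],[0.022,0,0.46,0],[0.022,0,0.46,0]]

```text
time_s: 1.9
eef_pos: [0.597, -0.3315, 0.0456]
eef_rot: [-0.001, 0.978, 0.21, -0.001]
wrist_force: [0.8, 0.5, -0.9]
opening: 1.002
grasp_force: 0.0
```

>>> drive_tool:
  plan:
    - [[0,0,0,0],[0,0,0,0],[0,0,0,0],[0,0,0,0],[0,0,0,0],[0,0,0,0],[0,0,0,0],[0,0,0,0],[0,0,0,0],[0,0,0,0]]
  jaw: 1

```text
time_s: 2.73
eef_pos: [0.5996, -0.3321, 0.0494]
eef_rot: [0.001, 0.977, 0.211, 0.001]
wrist_force: [-1.9, -0.1, 6.1]
opening: 0.517
grasp_force: 59.0
```

>>> drive_tool:
  plan:
    - [[0,0,-0.03,0],[0,0,-0.1,0],[0,0,-0.19,0],[0,0,-0.28,0],[0,0,-0.35,0],[0,0,-0.38,0],[0,0,-0.38,0],[0,0,-0.38,0]]

```text
time_s: 3.4
eef_pos: [0.5984, -0.3312, 0.199]
eef_rot: [0.0, 0.978, 0.211, 0.0]
wrist_force: [0.7, -0.1, -2.7]
opening: 0.517
grasp_force: 58.4
```

```bash
python3 m.py .601,.0955,.2 .601,.0955,.06; python3 w.py wr2.png .598,-.331,.2,.3,.035
```

```text
t 3.4 [ 0.5984 -0.3312  0.199 ] tool x [0.911 0.412 0.   ] open 0.517 F [ 0.7 -0.1 -2.7] 58.4
.601,.0955,.2 [ 0.4456 -0.9692 -0.0025]
.601,.0955,.06 [ 0.4456 -0.9692  0.3475]
.598,-.331,.2,.3,.035 47115 [ 0.6116 -0.3247  0.2605] [ 605.8 -327.5] 33.9 px 316.0 389.0 col [69. 78. 56.]
```

>>> drive_tool:
  plan:
    - [[0.03,-0.06,0,0],[0.07,-0.15,0,0],[0.11,-0.24,0,0],[0.15,-0.33,0,0],[0.19,-0.42,0,0],[0.23,-0.51,0,0],[0.28,-0.6,0,0],[0.32,-0.69,0,0],[0.36,-0.78,0,0],[0.4,-0.87,0,0],[0.43,-0.94,0,0],[0.4456,-0.9692,0,0]]

```text
time_s: 4.45
eef_pos: [0.5986, 0.0996, 0.1959]
eef_rot: [-0.001, 0.977, 0.212, -0.003]
wrist_force: [0.2, -0.4, -0.9]
opening: 0.522
grasp_force: 58.5
```

>>> drive_tool:
  plan:
    - [[0,0,0,0],[0,0,0,0],[0,0,0,0]]

```text
time_s: 4.7
eef_pos: [0.6006, 0.0942, 0.1977]
eef_rot: [-0.0, 0.978, 0.21, -0.001]
wrist_force: [1.1, 0.1, -1.0]
opening: 0.516
grasp_force: 58.5
```

```bash
python3 w.py wr3.png .6011,.095,.12,.17,.06 ; python3 m.py .6011,.095,.08  .6011,.095,.0585; python3 -c "
from h import *; snap('side','s3.png')"
```

```text
.6011,.095,.12,.17,.06 708 [0.6174 0.1033 0.1608] [604.6  97.1] 22.6 px 314.0 247.0 col [163. 177. 126.]
t 4.75 [0.6009 0.0939 0.1981] tool x [ 0.912  0.411 -0.002] open 0.519 F [-0.1 -1.  -1.3] 58.5
.6011,.095,.08 [ 0.0022 -0.0022  0.2954]
.6011,.095,.0585 [ 0.0023 -0.0022  0.3491]
```

View pics/wr3.png

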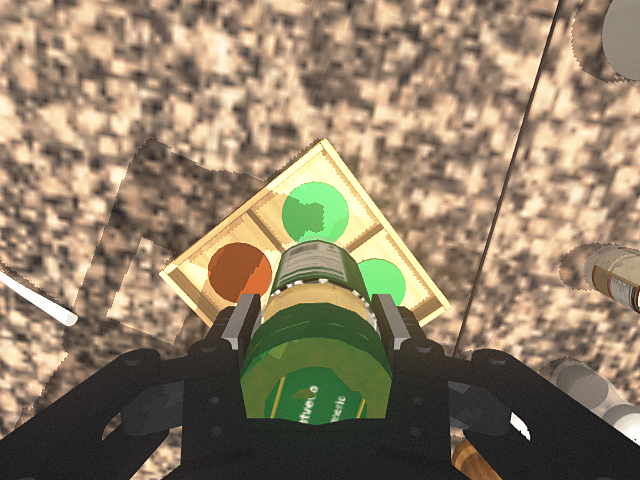

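The jar hangs upright between the pads, its foot at about (318,243), over the far green disc at (316,210). Lowering it.

>>> drive_tool:
  plan:
    - [[0.002,-0.002,0.05,0],[0.002,-0.002,0.12,0],[0.002,-0.002,0.19,0],[0.002,-0.002,0.25,0],[0.002,-0.002,0.29,0],[0.002,-0.002,0.31,0],[0.002,-0.002,0.32,0],[0.002,-0.002,0.32,0],[0.002,-0.002,0.32,0]]

```text
time_s: 5.55
eef_pos: [0.6025, 0.0959, 0.0724]
eef_rot: [0.0, 0.978, 0.21, 0.001]
wrist_force: [-0.4, 0.0, -1.0]
opening: 0.517
grasp_force: 58.4
```

```bash
python3 m.py .6011,.095,.0585
```

```text
t 5.55 [0.6025 0.0959 0.0724] tool x [0.911 0.412 0.002] open 0.517 F [-0.4  0.  -1. ] 58.4
.6011,.095,.0585 [-0.0042  0.0006  0.0347]
```

>>> drive_tool:
  plan:
    - [[-0.002,0,0.008,0],[-0.002,0,0.016,0],[-0.002,0,0.024,0],[-0.002,0,0.03,0],[-0.002,0,0.03,0],[-0.002,0,0.03,0]]

```text
time_s: 6.05
eef_pos: [0.6007, 0.0961, 0.0591]
eef_rot: [-0.0, 0.978, 0.211, -0.0]
wrist_force: [0.7, -0.1, -1.9]
opening: 0.522
grasp_force: 58.4
```

>>> drive_tool:
  plan:
    - [[0,0,0.003,0],[0,0,0.005,0],[0,0,0.005,0]]

```text
time_s: 6.3
eef_pos: [0.6014, 0.0962, 0.0585]
eef_rot: [0.0, 0.978, 0.211, 0.0]
wrist_force: [-3.2, 0.0, 6.4]
opening: 0.521
grasp_force: 59.3
```

Contact felt. Releasing.

>>> drive_tool:
  plan:
    - [[0,0,0,0],[0,0,0,0],[0,0,0,0],[0,0,0,0],[0,0,0,0],[0,0,0,0]]
  jaw: 0

```text
time_s: 6.8
eef_pos: [0.6008, 0.096, 0.0572]
eef_rot: [-0.0, 0.978, 0.211, -0.0]
wrist_force: [0.4, 0.3, -0.8]
opening: 1.001
grasp_force: 0.0
```

>>> drive_tool:
  plan:
    - [[0,0,-0.04,0],[0,0,-0.1,0],[0,0,-0.2,0],[0,0,-0.3,0],[0,0,-0.4,0],[0,0,-0.44,0],[0,0,-0.44,0],[0,0,-0.44,0]]

```text
time_s: 7.47
eef_pos: [0.6015, 0.096, 0.2346]
eef_rot: [0.0, 0.978, 0.211, 0.001]
wrist_force: [-0.1, -0.6, -0.1]
opening: 0.999
grasp_force: 0.0
```

```bash
python3 w.py wr4.png .6011,.095,.109,.125,.04; python3 m.py .6692,-.176,.23 .6692,-.176,.046
```

```text
.6011,.095,.109,.125,.04 2937 [0.6018 0.0972 0.1138] [600.9  96.8] 22.6 px 315.0 239.0 col [115. 139.  73.]
t 7.52 [0.6004 0.0961 0.2326] tool x [ 0.911  0.412 -0.001] open 1.002 F [ 0.4 -0.9 -0.2] 0.0
.6692,-.176,.23 [-0.1236  0.6906  0.0063]
.6692,-.176,.046 [-0.1233  0.6907  0.4663]
```

Jar stands upright (lid top at 114 mm against 115 mm expected), about 2 mm off the disc centre. Next is the other green jar.

>>> drive_tool:
  plan:
    - [[-0.02,0.09,0,0],[-0.04,0.19,0,0],[-0.055,0.29,0,0],[-0.07,0.39,0,0],[-0.09,0.49,0,0],[-0.105,0.59,0,0],[-0.12,0.66,0,0],[-0.1236,0.69,0,0],[-0.1236,0.69,0,0],[-0.1236,0.69,0,0]]

```text
time_s: 8.35
eef_pos: [0.6687, -0.1751, 0.231]
eef_rot: [-0.001, 0.978, 0.21, -0.001]
wrist_force: [0.4, -0.1, 0.1]
opening: 1.001
grasp_force: 0.0
```

```bash
python3 w.py wr5.png .669,-.1755,.1,.115,.035; python3 m.py .6692,-.176,.046
```

```text
.669,-.1755,.1,.115,.035 2910 [ 0.6708 -0.1746  0.105 ] [ 670. -175.] 22.6 px 318.0 234.0 col [104. 126.  76.]
t 8.4 [ 0.6688 -0.1741  0.2316] tool x [ 0.911  0.413 -0.002] open 1.003 F [0.6 0.7 0.5] 0.0
.6692,-.176,.046 [-4.000e-04  6.000e-03  4.641e-01]
```

>>> drive_tool:
  plan:
    - [[0.001,0.003,0.08,0],[0.001,0.003,0.16,0],[0.001,0.003,0.24,0],[0.001,0.003,0.3,0],[0.001,0.003,0.36,0],[0.001,0.003,0.41,0],[0.001,0.003,0.44,0],[0.001,0.003,0.462,0],[0.001,0.003,0.462,0]]

```text
time_s: 9.15
eef_pos: [0.6693, -0.1748, 0.0466]
eef_rot: [-0.001, 0.977, 0.212, -0.001]
wrist_force: [-1.2, 0.4, 0.7]
opening: 1.003
grasp_force: 0.0
```

>>> drive_tool:
  plan:
    - [[0,0,0,0],[0,0,0,0],[0,0,0,0],[0,0,0,0],[0,0,0,0],[0,0,0,0],[0,0,0,0],[0,0,0,0],[0,0,0,0],[0,0,0,0]]
  jaw: 1

```text
time_s: 9.98
eef_pos: [0.6715, -0.1771, 0.0506]
eef_rot: [0.001, 0.978, 0.211, 0.001]
wrist_force: [-0.6, 2.6, 5.3]
opening: 0.521
grasp_force: 59.5
```

>>> drive_tool:
  plan:
    - [[0,0,-0.03,0],[0,0,-0.1,0],[0,0,-0.19,0],[0,0,-0.28,0],[0,0,-0.35,0],[0,0,-0.38,0],[0,0,-0.38,0],[0,0,-0.38,0]]

```text
time_s: 10.65
eef_pos: [0.6702, -0.1767, 0.2002]
eef_rot: [0.0, 0.978, 0.211, 0.0]
wrist_force: [-0.4, 0.5, -2.4]
opening: 0.516
grasp_force: 59.3
```

```bash
python3 m.py .5594,.0164,.2
```

```text
t 10.65 [ 0.6702 -0.1767  0.2002] tool x [0.911 0.412 0.   ] open 0.516 F [-0.4  0.5 -2.4] 59.3
.5594,.0164,.2 [-5.350e-02 -5.541e-01  5.000e-04]
```

>>> drive_tool:
  plan:
    - [[-0.006,-0.06,0,0],[-0.015,-0.15,0,0],[-0.023,-0.24,0,0],[-0.032,-0.33,0,0],[-0.04,-0.42,0,0],[-0.048,-0.5,0,0],[-0.053,-0.54,0,0],[-0.0535,-0.554,0,0],[-0.0535,-0.554,0,0],[-0.0535,-0.554,0,0],[-0.0535,-0.554,0,0]]

```text
time_s: 11.57
eef_pos: [0.5602, 0.015, 0.2]
eef_rot: [0.0, 0.978, 0.21, -0.0]
wrist_force: [1.0, 0.0, -0.3]
opening: 0.522
grasp_force: 59.5
```

```bash
python3 m.py .5594,.0164,.0595
```

```text
t 11.57 [0.5602 0.015  0.2   ] tool x [ 0.912  0.411 -0.   ] open 0.522 F [ 1.   0.  -0.3] 59.5
.5594,.0164,.0595 [-3.000e-04 -4.000e-03  3.512e-01]
```

>>> drive_tool:
  plan:
    - [[0,-0.002,0.05,0],[0,-0.002,0.12,0],[0,-0.002,0.19,0],[0,-0.002,0.25,0],[0,-0.002,0.29,0],[0,-0.002,0.31,0],[0,-0.002,0.32,0],[0,-0.002,0.33,0],[0,-0.002,0.34,0],[0,-0.002,0.348,0],[0,-0.002,0.348,0],[0,-0.002,0.348,0]]

```text
time_s: 12.57
eef_pos: [0.5597, 0.0171, 0.0618]
eef_rot: [0.0, 0.978, 0.211, 0.0]
wrist_force: [0.1, -0.4, -1.2]
opening: 0.524
grasp_force: 59.5
```

>>> drive_tool:
  plan:
    - [[0,0,0.003,0],[0,0,0.006,0],[0,0,0.006,0]]

```text
time_s: 12.82
eef_pos: [0.5599, 0.0171, 0.0596]
eef_rot: [0.0, 0.978, 0.211, 0.001]
wrist_force: [0.2, 0.9, 2.7]
opening: 0.519
grasp_force: 59.8
```

>>> drive_tool:
  plan:
    - [[0,0,0.001,0],[0,0,0.001,0],[0,0,0.001,0],[0,0,0.001,0],[0,0,0.001,0],[0,0,0.001,0]]
  jaw: 0

```text
time_s: 13.32
eef_pos: [0.5592, 0.0171, 0.0584]
eef_rot: [-0.0, 0.978, 0.211, -0.0]
wrist_force: [-0.4, -0.3, 0.7]
opening: 1.002
grasp_force: 0.0
```

>>> drive_tool:
  plan:
    - [[0,0,-0.04,0],[0,0,-0.1,0],[0,0,-0.2,0],[0,0,-0.3,0],[0,0,-0.4,0],[0,0,-0.44,0],[0,0,-0.44,0],[0,0,-0.44,0]]

```text
time_s: 13.98
eef_pos: [0.5599, 0.017, 0.2356]
eef_rot: [0.001, 0.978, 0.211, 0.001]
wrist_force: [0.0, -0.0, -1.1]
opening: 0.999
grasp_force: 0.0
```

```bash
python3 w.py wr6.png .5594,.0164,.109,.125,.04 .6011,.095,.109,.125,.04; python3 m.py .5565,-.2120,.21
```

```text
.5594,.0164,.109,.125,.04 2984 [0.5595 0.0188 0.114 ] [558.7  18.7] 22.7 px 314.0 239.0 col [140. 159.  98.]
.6011,.095,.109,.125,.04 3592 [0.6014 0.0965 0.1138] [600.7  96.6] 22.4 px 233.0 137.0 col [136. 199.  97.]
t 14.03 [0.5588 0.0172 0.2338] tool x [ 0.911  0.412 -0.001] open 1.003 F [-0.1 -0.6 -0.3] 0.0
.5565,-.2120,.21 [-0.2414  0.5196  0.0596]
```

>>> drive_tool:
  plan:
    - [[-0.04,0.09,0,0],[-0.08,0.18,0,0],[-0.125,0.27,0,0],[-0.165,0.36,0,0],[-0.21,0.45,0,0],[-0.235,0.5,0.03,0],[-0.2414,0.52,0.06,0],[-0.2414,0.52,0.06,0],[-0.2414,0.52,0.06,0],[-0.2414,0.52,0.06,0]]
  jaw: 0.2

```text
time_s: 14.87
eef_pos: [0.5568, -0.2106, 0.2096]
eef_rot: [-0.001, 0.977, 0.211, -0.001]
wrist_force: [0.3, 0.0, -0.0]
opening: 0.798
grasp_force: 0.0
```

```bash
python3 w.py wr7.png .5565,-.212,.075,.1,.03 .5565,-.212,.02,.07,.035 .522,-.123,.075,.1,.03; python3 m.py .5565,-.212,.035
```

```text
.5565,-.212,.075,.1,.03 1611 [ 0.5601 -0.2115  0.0842] [ 558.3 -212.5] 17.2 px 320.0 234.0 col [201. 190. 175.]
.5565,-.212,.02,.07,.035 764 [ 0.5686 -0.2041  0.0458] [ 557.6 -211. ] 21.4 px 315.0 210.0 col [145. 131. 118.]
.522,-.123,.075,.1,.03 1650 [ 0.5268 -0.1248  0.0841] [ 523.9 -123.2] 17.2 px 191.0 227.0 col [189. 179. 164.]
t 14.92 [ 0.5572 -0.2105  0.2103] tool x [ 0.91   0.414 -0.   ] open 0.8 F [ 0.6  0.7 -0.4] 0.0
.5565,-.212,.035 [-0.003   0.0031  0.4383]
```

View pics/wr7.png

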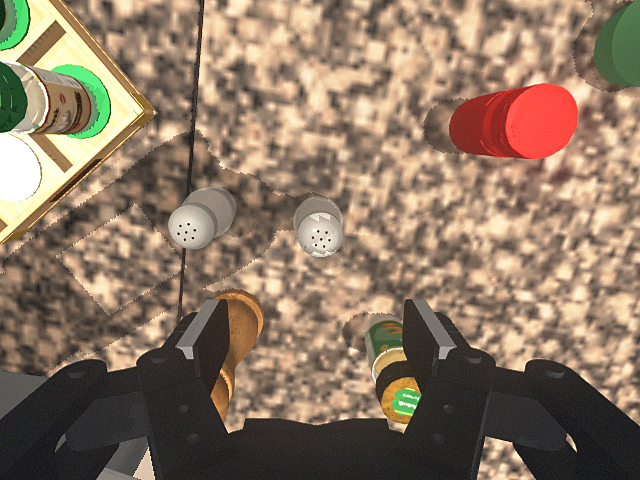

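The target salt is at (320,232), centred under the tool. The other salt (190,228) and the red jar (540,120) are clear. Descending.

>>> drive_tool:
  plan:
    - [[0,0.002,0.08,0],[0,0.002,0.16,0],[0,0.002,0.24,0],[0,0.002,0.3,0],[0,0.002,0.36,0],[0,0.002,0.4,0],[0,0.002,0.43,0],[0,0.002,0.455,0],[0,0.002,0.455,0],[0,0.002,0.455,0]]

```text
time_s: 15.75
eef_pos: [0.5578, -0.2126, 0.0289]
eef_rot: [0.0, 0.977, 0.211, 0.0]
wrist_force: [0.3, -0.2, 0.6]
opening: 0.801
grasp_force: 0.0
```

>>> drive_tool:
  plan:
    - [[0,0,0,0],[0,0,0,0],[0,0,0,0],[0,0,0,0],[0,0,0,0],[0,0,0,0],[0,0,0,0],[0,0,0,0]]
  jaw: 1

```text
time_s: 16.42
eef_pos: [0.5585, -0.2135, 0.0305]
eef_rot: [0.001, 0.978, 0.211, 0.001]
wrist_force: [-1.5, 2.0, 7.3]
opening: 0.447
grasp_force: 59.3
```

>>> drive_tool:
  plan:
    - [[0,0,-0.03,0],[0,0,-0.1,0],[0,0,-0.19,0],[0,0,-0.28,0],[0,0,-0.37,0],[0,0,-0.4,0],[0,0,-0.4,0],[0,0,-0.4,0]]

```text
time_s: 17.08
eef_pos: [0.5574, -0.213, 0.1891]
eef_rot: [0.001, 0.978, 0.211, 0.001]
wrist_force: [0.1, 0.2, -1.7]
opening: 0.444
grasp_force: 60.0
```

```bash
python3 m.py .4809,.0581,.188
```

```text
t 17.08 [ 0.5574 -0.213   0.1891] tool x [0.911 0.412 0.001] open 0.444 F [ 0.1  0.2 -1.7] 60.0
.4809,.0581,.188 [ 0.1051 -0.6965  0.002 ]
```

>>> drive_tool:
  plan:
    - [[0.01,-0.06,0,0],[0.022,-0.15,0,0],[0.036,-0.24,0,0],[0.05,-0.33,0,0],[0.064,-0.42,0,0],[0.077,-0.51,0,0],[0.09,-0.6,0,0],[0.1,-0.67,0,0],[0.105,-0.6965,0,0],[0.105,-0.6965,0,0],[0.105,-0.6965,0,0],[0.105,-0.6965,0,0]]

```text
time_s: 18.08
eef_pos: [0.4807, 0.0573, 0.1875]
eef_rot: [-0.0, 0.978, 0.211, -0.001]
wrist_force: [0.7, 0.6, -1.5]
opening: 0.447
grasp_force: 60.0
```

```bash
python3 m.py .4809,.0581,.0395; python3 w.py wr8.png .4809,.0581,.1,.15,.06; python3 -c "
from h import *
p,d=snap('side','s8.png'); cv2.imwrite('pics/s8c.png',cv2.resize(p[80:280,180:420,::-1],(720,600)))"
```

```text
t 18.08 [0.4807 0.0573 0.1875] tool x [ 0.911  0.412 -0.002] open 0.447 F [ 0.7  0.6 -1.5] 60.0
.4809,.0581,.0395 [ 0.0019 -0.0014  0.37  ]
.4809,.0581,.1,.15,.06 few 0
```

View pics/wr8.png

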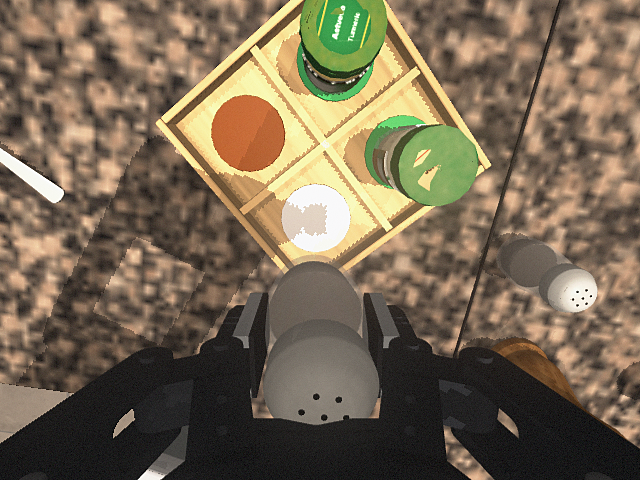

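View pics/s8c.png

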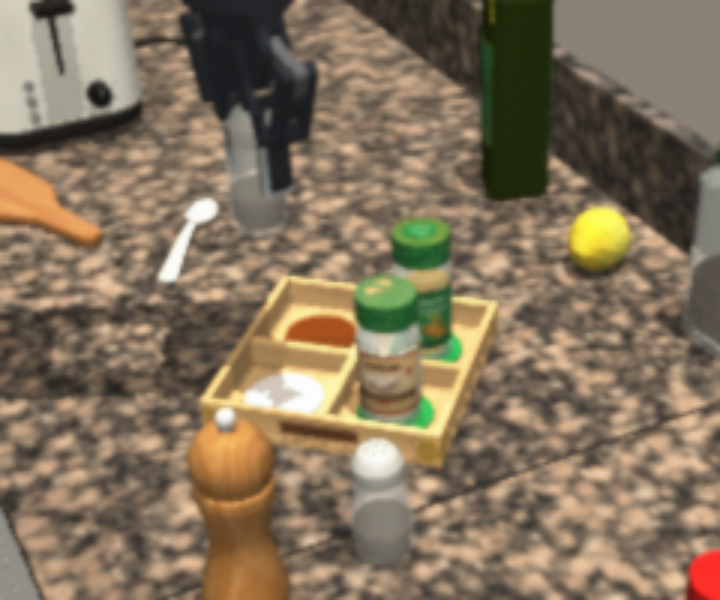

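The salt hangs upright; its waist explains the smaller opening. Jars stand on their discs at (345,60) and (420,150), with white at (315,215) and brown at (248,133) free. Lowering.

>>> drive_tool:
  plan:
    - [[0.001,-0.001,0.05,0],[0.001,-0.001,0.12,0],[0.001,-0.001,0.19,0],[0.001,-0.001,0.25,0],[0.001,-0.001,0.3,0],[0.001,-0.001,0.33,0],[0.001,-0.001,0.345,0],[0.001,-0.001,0.355,0],[0.001,-0.001,0.363,0],[0.001,-0.001,0.368,0],[0.001,-0.001,0.368,0],[0.001,-0.001,0.368,0]]

```text
time_s: 19.18
eef_pos: [0.4816, 0.0586, 0.0419]
eef_rot: [0.0, 0.978, 0.211, 0.001]
wrist_force: [0.4, -0.3, -0.7]
opening: 0.441
grasp_force: 60.0
```

>>> drive_tool:
  plan:
    - [[0,0,0.003,0],[0,0,0.005,0],[0,0,0.005,0]]

```text
time_s: 19.43
eef_pos: [0.4813, 0.0587, 0.0396]
eef_rot: [0.0, 0.978, 0.211, 0.0]
wrist_force: [0.0, -0.4, -0.4]
opening: 0.449
grasp_force: 60.1
```

>>> drive_tool:
  plan:
    - [[0,0,0.002,0],[0,0,0.004,0],[0,0,0.004,0]]

```text
time_s: 19.68
eef_pos: [0.4819, 0.0589, 0.0395]
eef_rot: [0.0, 0.977, 0.211, 0.001]
wrist_force: [-5.6, 1.9, 15.3]
opening: 0.446
grasp_force: 62.4
```

>>> drive_tool:
  plan:
    - [[0,0,-0.002,0],[0,0,-0.002,0]]

```text
time_s: 19.85
eef_pos: [0.4816, 0.0588, 0.0395]
eef_rot: [0.0, 0.978, 0.211, 0.001]
wrist_force: [-2.3, 1.7, 9.6]
opening: 0.441
grasp_force: 61.4
```

>>> drive_tool:
  plan:
    - [[0,0,0,0],[0,0,0,0],[0,0,0,0],[0,0,0,0],[0,0,0,0],[0,0,0,0]]
  jaw: 0.1

```text
time_s: 20.35
eef_pos: [0.4809, 0.0587, 0.0384]
eef_rot: [-0.0, 0.978, 0.211, -0.0]
wrist_force: [-0.3, 0.8, -0.5]
opening: 0.9
grasp_force: 0.0
```

>>> drive_tool:
  plan:
    - [[0,0,-0.04,0],[0,0,-0.1,0],[0,0,-0.2,0],[0,0,-0.3,0],[0,0,-0.4,0],[0,0,-0.5,0],[0,0,-0.55,0],[0,0,-0.55,0],[0,0,-0.55,0]]

```text
time_s: 21.1
eef_pos: [0.4817, 0.0587, 0.2597]
eef_rot: [0.001, 0.978, 0.211, 0.001]
wrist_force: [-0.4, 0.2, -0.6]
opening: 0.901
grasp_force: 0.0
```

```bash
python3 w.py wr9.png .4809,.0581,.08,.125,.04 .4809,.0581,.02,.07,.03 .5594,.0164,.109,.125,.04 .5226,.1366,.0,.012,.03; python3 m.py .4285,-.1765,.25 .4809,.0581,.2; python3 - <<'E'
import sys; sys.argv=['w','wr9b.png']
exec(open('w.py').read())
h=cv2.cvtColor(p,cv2.COLOR_RGB2HSV)
m=(np.hypot(W[...,0]-.5226,W[...,1]-.1366)<.041)&(W[...,2]<.02)&(h[...,1]>150)&(h[...,0]<14)
c,r=cv2.minEnclosingCircle(W[m][:,:2].astype(np.float32)*1000); print('brown',m.sum(),W[m].mean(0),c,r)
E
```

```text
.4809,.0581,.08,.125,.04 1271 [0.4839 0.0611 0.093 ] [482.   60.2] 17.2 px 314.0 222.0 col [175. 162. 146.]
.4809,.0581,.02,.07,.03 517 [0.4929 0.0664 0.0534] [481.5  60.5] 21.5 px 313.0 202.0 col [163. 150. 134.]
.5594,.0164,.109,.125,.04 2939 [0.5586 0.0192 0.114 ] [558.5  18.5] 22.7 px 407.0 161.0 col [150. 181. 107.]
.5226,.1366,.0,.012,.03 2947 [0.5233 0.1367 0.0082] [522.6 136.6] 30.0 px 261.0 138.0 col [203. 115.  63.]
t 21.15 [0.4807 0.0588 0.258 ] tool x [ 0.911  0.412 -0.   ] open 0.896 F [ 0.6 -0.3 -0. ] 0.0
.4285,-.1765,.25 [-0.3613  0.4821  0.02  ]
.4809,.0581,.2 [-0.0002  0.0017  0.145 ]
brown 2914 [0.5242034  0.13793863 0.00838519] (523.4374389648438, 138.33499145507812) 30.16255760192871
```

Salt is upright and centred (wrist fix (482,60) mm; it reads the discs about 1–1.5 mm high too). Now the mill.

>>> drive_tool:
  plan:
    - [[-0.06,0.08,0,0],[-0.12,0.16,0,0],[-0.18,0.24,0,0],[-0.24,0.32,0,0],[-0.3,0.4,0,0],[-0.34,0.455,0,0],[-0.361,0.482,0,0],[-0.361,0.482,0,0],[-0.361,0.482,0,0],[-0.361,0.482,0,0]]
  jaw: 0

```text
time_s: 22.03
eef_pos: [0.4285, -0.1754, 0.2572]
eef_rot: [-0.001, 0.978, 0.211, -0.001]
wrist_force: [-0.2, 0.4, 0.0]
opening: 0.996
grasp_force: 0.0
```

```bash
python3 w.py wr10.png .4285,-.1765,.13,.162,.035 .4285,-.1765,.163,.18,.02 .4285,-.1765,.02,.06,.04; python3 m.py .4285,-.1765,.116
```

```text
.4285,-.1765,.13,.162,.035 3563 [ 0.4347 -0.1734  0.1513] [ 430.8 -175.3] 24.9 px 318.0 236.0 col [164. 112.  65.]
.4285,-.1765,.163,.18,.02 277 [ 0.4322 -0.1741  0.168 ] [ 431.5 -174.4] 6.0 px 317.0 247.0 col [185. 174. 159.]
.4285,-.1765,.02,.06,.04 530 [ 0.4462 -0.1707  0.0482] [ 431.  -177.2] 26.9 px 320.0 196.0 col [132.  90.  54.]
t 22.08 [ 0.4287 -0.1752  0.2575] tool x [ 0.911  0.413 -0.001] open 1.001 F [0.1 0.  0.5] 0.0
.4285,-.1765,.116 [-0.0016  0.0034  0.3537]
```

View pics/wr10.png

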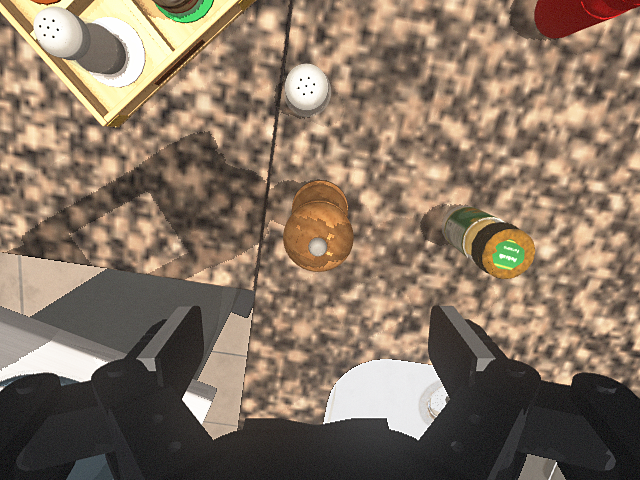

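Mill is at (318,247) px, head about (430,-176) mm. Descending onto the head.

>>> drive_tool:
  plan:
    - [[0.003,0.003,0.06,0],[0.003,0.003,0.12,0],[0.003,0.003,0.18,0],[0.003,0.003,0.23,0],[0.003,0.003,0.28,0],[0.003,0.003,0.32,0],[0.003,0.003,0.34,0],[0.003,0.003,0.354,0],[0.003,0.003,0.354,0],[0.003,0.003,0.354,0]]

```text
time_s: 22.92
eef_pos: [0.431, -0.1769, 0.1174]
eef_rot: [0.0, 0.977, 0.211, 0.0]
wrist_force: [0.4, -0.4, -0.2]
opening: 0.999
grasp_force: 0.0
```

>>> drive_tool:
  plan:
    - [[0,0,0,0],[0,0,0,0],[0,0,0,0],[0,0,0,0],[0,0,0,0],[0,0,0,0],[0,0,0,0],[0,0,0,0],[0,0,0,0],[0,0,0,0]]
  jaw: 1

```text
time_s: 23.75
eef_pos: [0.4311, -0.1775, 0.1182]
eef_rot: [0.001, 0.978, 0.211, 0.001]
wrist_force: [-0.6, 0.3, 6.7]
opening: 0.541
grasp_force: 60.7
```

>>> drive_tool:
  plan:
    - [[0,0,-0.03,0],[0,0,-0.1,0],[0,0,-0.19,0],[0,0,-0.28,0],[0,0,-0.37,0],[0,0,-0.4,0],[0,0,-0.4,0],[0,0,-0.4,0]]

```text
time_s: 24.42
eef_pos: [0.4305, -0.1771, 0.2769]
eef_rot: [0.0, 0.978, 0.211, 0.0]
wrist_force: [0.0, 1.1, -2.7]
opening: 0.536
grasp_force: 62.1
```

```bash
python3 m.py .5226,.1366,.28; python3 -c "
from h import *
p,d=snap('side','s11.png'); cv2.imwrite('pics/s11c.png',cv2.resize(p[100:340,180:440,::-1],(650,600)))"
```

```text
t 24.42 [ 0.4305 -0.1771  0.2769] tool x [0.911 0.412 0.   ] open 0.536 F [ 0.   1.1 -2.7] 62.1
.5226,.1366,.28 [ 0.533  -0.6197 -0.0079]
```

View pics/s11c.png

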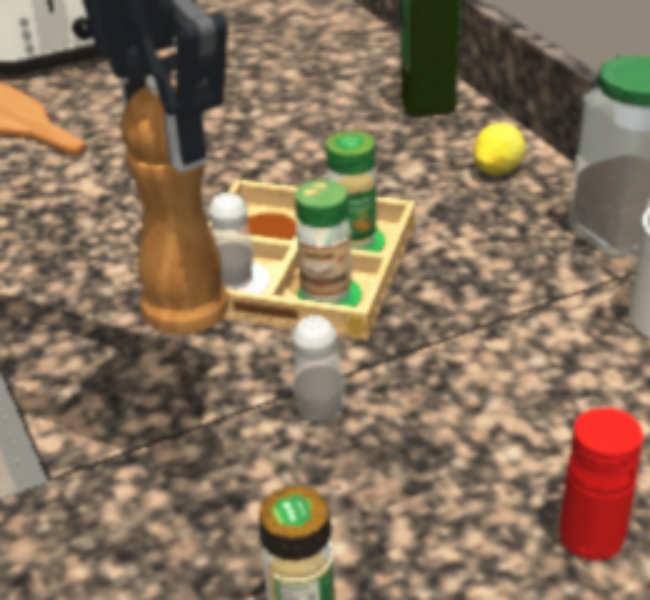

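The mill is held by its head, its lower body at (185,310), with the caddy contents standing. Carrying it over, with the foot at z ≈ 0.16 clear of the jars.

>>> drive_tool:
  plan:
    - [[0.04,-0.047,0,0],[0.1,-0.116,0,0],[0.16,-0.186,0,0],[0.22,-0.256,0,0],[0.28,-0.326,0,0],[0.34,-0.395,0,0],[0.4,-0.465,0,0],[0.455,-0.53,0,0],[0.5,-0.581,0,0],[0.525,-0.61,0,0],[0.533,-0.62,0,0],[0.533,-0.62,0,0]]

```text
time_s: 25.47
eef_pos: [0.5214, 0.1377, 0.2743]
eef_rot: [-0.0, 0.977, 0.212, -0.002]
wrist_force: [0.0, -0.5, -1.7]
opening: 0.542
grasp_force: 62.2
```

>>> drive_tool:
  plan:
    - [[0,0,0,0],[0,0,0,0],[0,0,0,0],[0,0,0,0]]

```text
time_s: 25.8
eef_pos: [0.5225, 0.1357, 0.2769]
eef_rot: [0.0, 0.978, 0.21, -0.0]
wrist_force: [-0.7, 0.3, -2.0]
opening: 0.541
grasp_force: 62.2
```

```bash
python3 m.py .5226,.1366,.127; python3 - <<'E'
from h import *
p,d=snap('side','s12.png'); W=world('side',d)
h=cv2.cvtColor(p,cv2.COLOR_RGB2HSV)
m=(d>0)&(np.hypot(W[...,0]-.5226,W[...,1]-.1366)<.06)&(h[...,1]>90)&(h[...,0]<25)
from scipy.optimize import least_squares
for lo in np.arange(.15,.30,.01):
    P=W[m&(W[...,2]>=lo)&(W[...,2]<lo+.01)]
    if len(P)<30: continue
    f=least_squares(lambda x:np.hypot(P[:,0]-x[0],P[:,1]-x[1])-x[2],[.5226,.1366,.025],loss='soft_l1',f_scale=.001,bounds=([.4,.05,.012],[.6,.25,.04])); print(lo.round(3),len(P),f.x.round(4))
E
```

```text
t 25.8 [0.5225 0.1357 0.2769] tool x [ 0.912  0.411 -0.   ] open 0.541 F [-0.7  0.3 -2. ] 62.2
.5226,.1366,.127 [ 0.0012 -0.0019  0.3747]
0.16 105 [0.5194 0.1341 0.0289]
0.17 130 [0.5189 0.1334 0.0264]
0.18 91 [0.5201 0.1342 0.0262]
0.19 104 [0.5195 0.1338 0.0264]
0.2 119 [0.5197 0.1334 0.0251]
0.21 114 [0.5198 0.134  0.023 ]
0.22 104 [0.5202 0.135  0.0212]
0.23 81 [0.5204 0.1333 0.018 ]
0.24 81 [0.5204 0.134  0.0179]
0.25 83 [0.5209 0.1343 0.0193]
0.26 85 [0.521  0.1351 0.0221]
0.27 85 [0.521  0.1349 0.0236]
0.28 68 [0.5216 0.1354 0.0234]
0.29 60 [0.5196 0.1335 0.0218]
```

Mill axis is vertical within about 0.015 rad. The foot is roughly 2 mm short of the target, so I'm correcting for that while lowering.

>>> drive_tool:
  plan:
    - [[0.006,-0.004,0.05,0],[0.006,-0.004,0.12,0],[0.006,-0.004,0.19,0],[0.006,-0.004,0.25,0],[0.006,-0.004,0.3,0],[0.006,-0.004,0.33,0],[0.006,-0.004,0.345,0],[0.006,-0.004,0.355,0],[0.006,-0.004,0.363,0],[0.006,-0.004,0.369,0],[0.006,-0.004,0.369,0],[0.006,-0.004,0.369,0]]

```text
time_s: 26.85
eef_pos: [0.5246, 0.1393, 0.1301]
eef_rot: [0.0, 0.978, 0.211, 0.001]
wrist_force: [-0.0, -0.2, -2.1]
opening: 0.543
grasp_force: 62.2
```

>>> drive_tool:
  plan:
    - [[0,0,0.002,0],[0,0,0.004,0],[0,0,0.004,0]]

```text
time_s: 27.1
eef_pos: [0.5241, 0.1393, 0.1278]
eef_rot: [0.0, 0.978, 0.211, 0.0]
wrist_force: [-0.2, -0.6, -2.5]
opening: 0.538
grasp_force: 62.2
```

>>> drive_tool:
  plan:
    - [[0,0.002,0.002,0],[0,0.002,0.003,0],[0,0.002,0.003,0]]

```text
time_s: 27.35
eef_pos: [0.5249, 0.1388, 0.1274]
eef_rot: [-0.0, 0.978, 0.211, 0.001]
wrist_force: [-0.8, 2.5, 4.5]
opening: 0.539
grasp_force: 62.7
```

Contact (about 7 N change). Releasing and backing off.

>>> drive_tool:
  plan:
    - [[0,0,0,0],[0,0,0,0],[0,0,0,0],[0,0,0,0],[0,0,0,0],[0,0,0,0]]
  jaw: 0

```text
time_s: 27.85
eef_pos: [0.5243, 0.1384, 0.1264]
eef_rot: [0.0, 0.978, 0.211, -0.0]
wrist_force: [0.1, 0.2, -0.9]
opening: 0.998
grasp_force: 0.0
```

>>> drive_tool:
  plan:
    - [[0,0,-0.04,0],[0,0,-0.1,0],[0,0,-0.18,0],[0,0,-0.26,0],[0,0,-0.32,0],[0,0,-0.34,0],[0,0,-0.34,0]]

```text
time_s: 28.43
eef_pos: [0.5258, 0.1385, 0.2651]
eef_rot: [0.0, 0.978, 0.211, 0.003]
wrist_force: [0.1, 0.7, -0.9]
opening: 0.995
grasp_force: 0.0
```

>>> drive_tool:
  plan:
    - [[-0.05,0.09,0,0],[-0.1,0.18,0,0],[-0.15,0.27,0,0],[-0.2,0.36,0,0],[-0.25,0.45,0,0],[-0.3,0.54,0,0],[-0.33,0.6,0,0],[-0.35,0.63,0,0],[-0.35,0.63,0,0],[-0.35,0.63,0,0]]

```text
time_s: 29.27
eef_pos: [0.4997, -0.1489, 0.2603]
eef_rot: [-0.001, 0.978, 0.21, -0.001]
wrist_force: [0.9, 0.2, 0.4]
opening: 1.002
grasp_force: 0.0
```

```bash
python3 m.py; python3 - <<'E'
from h import *
p,d=snap('top','t13.png'); W=world('top',d)
for n,x,y,lo,hi in [('gA',.6011,.095,.109,.125),('gB',.5594,.0164,.109,.125),('salt',.4809,.0581,.085,.11),('mill',.5226,.1366,.13,.165),('dark',.4725,-.325,.1,.115)]:
    m=(d>0)&(np.hypot(W[...,0]-x,W[...,1]-y)<.04)&(W[...,2]>lo)&(W[...,2]<hi)
    if m.sum()<20: print(n,'few'); continue
    print(n,m.sum(),W[m].mean(0).round(4),np.round(cv2.minEnclosingCircle(W[m][:,:2].astype(np.float32)*1000)[0],1),'want',x,y)
cv2.imwrite('pics/t13c.png',cv2.resize(p[150:350,120:320,::-1],(600,600),interpolation=cv2.INTER_CUBIC))
E
```

```text
t 29.27 [ 0.4997 -0.1489  0.2603] tool x [ 0.912  0.41  -0.002] open 1.002 F [0.9 0.2 0.4] 0.0
gA 664 [0.5992 0.0953 0.1147] [599.9  96.1] want 0.6011 0.095
gB 277 [0.563  0.0271 0.1152] [559.8  21.6] want 0.5594 0.0164
salt few
mill 657 [0.52   0.1331 0.1547] [523.2 140.7] want 0.5226 0.1366
dark few
```

View pics/t13c.png

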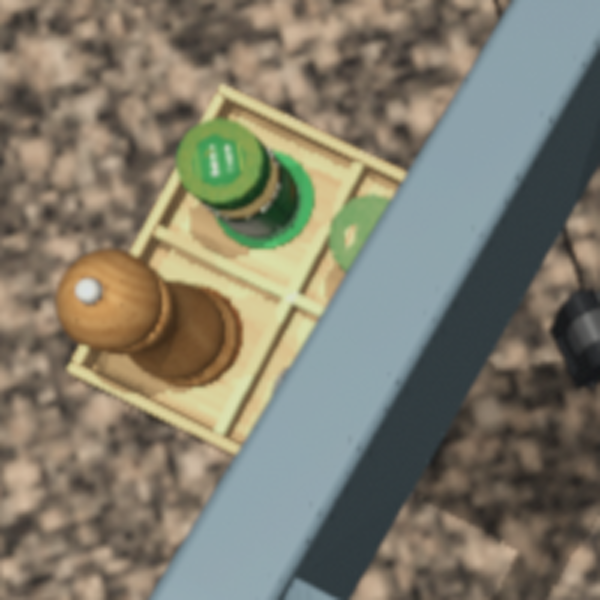

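The mill at (150,310) and the far green jar at (240,190) stand on their discs, but the arm hides the rest. I'll move aside for a last check.

>>> drive_tool:
  plan:
    - [[-0.08,0.06,0,0],[-0.16,0.12,0,0],[-0.24,0.2,0,0],[-0.32,0.28,0,0],[-0.4,0.36,0,0],[-0.45,0.44,0,0],[-0.47,0.5,0,0],[-0.48,0.52,0,0],[-0.48,0.52,0,0],[-0.48,0.52,0,0]]

```text
time_s: 30.15
eef_pos: [0.412, -0.4158, 0.2615]
eef_rot: [-0.001, 0.977, 0.211, -0.0]
wrist_force: [0.7, 0.4, -1.1]
opening: 0.998
grasp_force: 0.0
```

```bash
python3 m.py; python3 - <<'E'
from h import *
from scipy.optimize import least_squares
p,d=snap('top','t14.png'); W=world('top',d)
for n,x,y,lo,hi in [('gA',.6011,.095,.109,.125),('gB',.5594,.0164,.109,.125),('salt',.4809,.0581,.085,.11),('mill',.5226,.1366,.13,.165),('dark',.4725,-.325,.1,.115),('saltL',.522,-.123,.075,.1),('red',.685,-.303,.1,.115)]:
    m=(d>0)&(np.hypot(W[...,0]-x,W[...,1]-y)<.04)&(W[...,2]>lo)&(W[...,2]<hi)
    if m.sum()<20: print(n,'few'); continue
    print(n,m.sum(),W[m].mean(0).round(4),np.round(cv2.minEnclosingCircle(W[m][:,:2].astype(np.float32)*1000)[0],1),'want',x,y)
p,d=snap('side','s14.png'); W=world('side',d)
for lo in (.035,.05,.08,.13,.14):
    P=W[(d>0)&(np.hypot(W[...,0]-.5226,W[...,1]-.1366)<.032)&(W[...,2]>=lo)&(W[...,2]<lo+.012)]
    f=least_squares(lambda x:np.hypot(P[:,0]-x[0],P[:,1]-x[1])-x[2],[.5226,.1366,.025],loss='soft_l1',f_scale=.001); print('mill',lo,len(P),f.x.round(4))
cv2.imwrite('pics/s14c.png',cv2.resize(p[80:280,200:440,::-1],(720,600)))
E
```

```text
t 30.15 [ 0.412  -0.4158  0.2615] tool x [0.911 0.413 0.   ] open 0.998 F [ 0.7  0.4 -1.1] 0.0
gA 665 [0.5992 0.0953 0.1148] [599.5  95.5] want 0.6011 0.095
gB 681 [0.557  0.0173 0.1151] [557.4  17.7] want 0.5594 0.0164
salt 376 [0.4803 0.0564 0.0942] [480.8  57.4] want 0.4809 0.0581
mill 660 [0.5198 0.1331 0.1551] [523.3 140.1] want 0.5226 0.1366
dark 649 [ 0.4722 -0.3246  0.1057] [ 472.6 -325. ] want 0.4725 -0.325
saltL 361 [ 0.5217 -0.1232  0.0851] [ 523.  -123.4] want 0.522 -0.123
red 628 [ 0.6846 -0.3032  0.1057] [ 685.7 -303.7] want 0.685 -0.303
mill 0.035 71 [0.5222 0.137  0.0262]
mill 0.05 105 [0.5226 0.1377 0.025 ]
mill 0.08 89 [0.5223 0.1379 0.0184]
mill 0.13 101 [0.5236 0.1395 0.0229]
mill 0.14 104 [0.5241 0.1402 0.0243]
```

View pics/s14c.png

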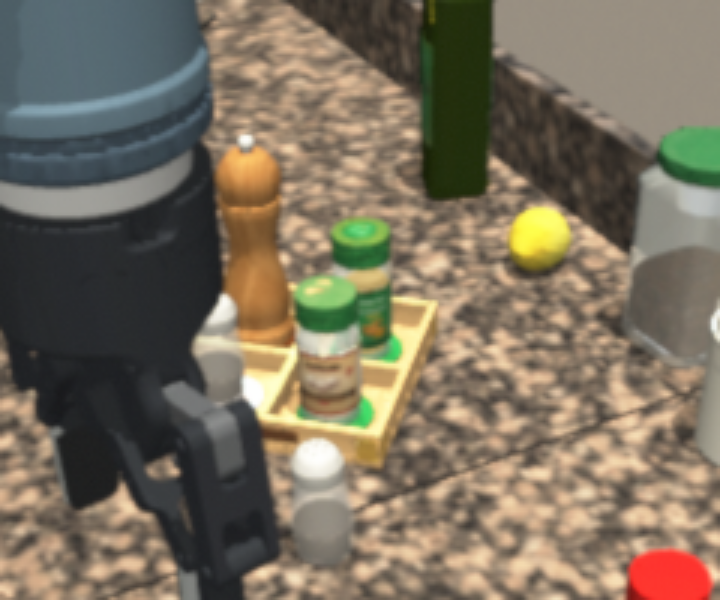

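All four stand upright within about 2–3 mm of their disc centres (mill (255,250), jars (360,290) and (328,350), salt behind the wrist at (220,345)). The look-alikes have not moved.

```bash
python3 -c "
from bench import ctrl
print(ctrl.hand_in())"
```

```text
the job is handed in; nothing more can be done
None
```

The job is handed in: both green-lidded jars, the salt (the right-hand one) and the mill stand upright, within about 2–3 mm of their disc centres, and the brown-lidded jar and the look-alikes I re-checked (other salt, red) have not moved.

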